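Load a cell into the spring-contact test bay

ROBOT

A 6-joint arm with a two-finger parallel gripper is mounted at the origin on a cart in front of the work surface, level with it; the furniture and walls round the work are solid. World frame = base frame: x ahead of the robot, y to its left, z up, the work surface at z = 0. Lengths are in mm, angles in rad, forces in N, time in s.
With the tool pointing down it reaches from about 350 to 875 mm from the base axis. Payload 4.2 kg.
Tool frame: the origin (TCP) lies at the very end of the fingers, on their centre line; the grasp point (between the pads) lies 19 mm behind it (pinch_z is the distance from the TCP to the grasp point, in mm); z points along the fingers, y is the line along which they close (so a half turn about z gives the same grasp; the last joint's range is limited). The gripper opens to 85 mm and grips with 20 to 120 N. Pads are 22 mm wide; open, the fingers measure 114 mm over their backs; the gripper's body (76 mm by 85 mm) begins 54 mm behind the grasp point. The pads swing forward as they close: fully open they stand 13 mm farther back than shut.
Start: joints at [-0.898, 0.385, 0.008, 0, -1.194, -0.259], TCP at [251.32, -572.222, 231.312] pointing down, gripper open.
Joint ranges: [-3.14, 3.14], [-1.21, 2.06], [-1.07, 1.41], [-3.16, 2.05], [-2.99, -0.16], [-3.1, 3.1]. Speed limits (rad/s): [2.79, 2.79, 3.14, 3.14, 3.14, 3.14].

INTERFACE

Orientations are given as a unit quaternion [x, y, z, w].
In Python, from bench import * gives the robot as it stands.
- The arm moves only by the tool arm_command, never from a script. Its argument "steps" is one flat list of numbers, 4 for each row, row after row: the shift along the tool's x, y, z in m, then the turn about the tool's z in rad. In form: [tx, ty, tz, roll, tx, ty, tz, roll, ...]. A call has 1 to 20 rows; each row shifts and turns the commanded pose from where the row before left it, along the tool's axes as they then stand; what a row does not reach is not made up. A row lasts 1/8 s, in which the tool goes at most 62.5 mm and 10.7 degrees, less where a joint would pass 70% of its speed; a pose out of reach is approached as far as the arm can. A call with a gripper value outside its range is refused whole. "grip" is the finger opening in m, from 0 to 0.0854, set as the call begins (left out, the last holds). The fingers move at their own pace and stop on an object; the grip force is fixed at half the most. Time passes only in rows, so rows that do not move let the fingers close. It gives the time, the measured TCP pose, the force, the opening and the grip force at its end, in the units of the state.
- read_state(): the state, without advancing time (a new reading comes with each control period).
- get_image(name): name is "scene" or "top" or "wrist"; returns the picture (420x560x3 uint8, red, green, blue); there is no depth.
- get_calibration(name): a dict with "camera_matrix" (3x3 intrinsics, pixels), "cam_to_world" (4x4, takes a point from camera to world coordinates). Camera axes: x right, y down, z forward; pixel columns grow to the right and rows downward; lengths in mm; the calibration is good to about 2 mm. A picture is of the moment at which its call begins: read the wrist's pose just before it. get_calibration takes no time and is no camera call; for the wrist camera it gives the pose at the moment of the call.
- job_done(): hands the job in; it is judged then, once.
The state is a dict: "clock": time; "joints": joint angles; "joint_vel": joint speeds; "joint_efforts": joint torques, N m; "position": TCP position; "ee_rot": TCP orientation; "contact_force": force on the tool from outside, world axes, zero at the start; "wrist_torque": the same for the moment, N m; "gripper_width": finger opening in mm; "grasp_force": force on a finger pad.
Only numpy, scipy, OpenCV 4.12 (cv2) and the standard library are available. Lean on these libraries where they do the work, as an engineer would, in place of code of your own. Each camera call takes 0.05 s, during which the arm holds its last target. There are 200 camera calls.

TASK

Take the green battery cell out of the white rack and lay it in the blue sloping rest, flat end down against the stop and button end up, and let go of it. Then take it again across its body, push its flat end against the spring plunger of the grey and black test bay while the button end is still held up, and tip the button end down in front of the fixed brass contact, so that the cell lies level in the bay, clamped by the spring. Leave the orange cell in the rack and the things lying around where they are.

Things in the scene. Friction and masses are not known exactly. Their poses are not given: they have to be found in the camera images.
- cell_green: loose battery cell with a green sleeve: rigid cylinder 26 mm in diameter, 65 mm long over all, about 90 g. Origin: centre of its flat steel end; z axis along the cell to the button end (63 mm body, then a steel button 10 mm wide and 2 mm high; white disc round the button, white band near it). It starts upright in one of the rack's wells, button up
- cell_green_button (a point): tip of the green cell's button: 65 mm from the origin along the cell's z axis
- cell_orange: the same cell with an orange sleeve, standing in the other well of the rack; it stays there. Origin at the centre of its flat end, z axis to the button
- rack: fixed white block 100 x 52 x 30 mm (x, y, z), origin at the centre of its underside. Two round wells, 28.5 mm wide, on its x axis at x = -23 and +23 mm; their floors are 6 mm above the desk, so a cell in a well stands 41 mm proud of the block, its button 71 mm above the desk
- sloping_rest: fixed blue stand on a base plate 90 x 56 x 6 mm; origin at the centre of its underside, z up. A V trough slopes at 50 degrees to the horizontal in its x-z plane, low end toward +x (to the robot's right, within 0.3 rad of world -y), closed there by a stop plate. It is no wider than the cell (26 mm), so fingers can stand on both sides (y) of a cell anywhere along it
- rest_foot (a point): where the centre of the cell's flat end sits on the stop plate when the cell lies in the rest: 21 mm toward +x from the stand's origin, 26 mm above the desk. The trough carries the lower 48 mm of the cell; its walls stay more than 8 mm below the cell's axis
- rest_head (a point): where the button tip lies when the cell rests in the trough: 65 mm up the slope from rest_foot, that is 41.8 mm toward -x and 49.8 mm higher. A long tube light hangs about 0.5 m above the desk just behind the work: carry things low, the wrist must stay under or in front of it
- tester: fixed test bay: grey base plate (x from -60 to +68 mm, 60 mm wide, 8 mm thick). Origin on the desk under the bay, z up, x from the fixed contact to the spring (to the robot's right, within 0.3 rad of world -y). A loaded cell lies level along x, axis 38 mm above the desk, flat end at x = +33 mm, button tip at x = -32 mm, with the plunger held 5 mm in
- bay_axis (a point): point on the axis of a loaded cell, at x = 0, 38 mm above the desk. Two black V saddles carry the cell, at x = -20 and +22 mm, each 10 mm long and no wider than the cell, tops more than 8 mm below its axis: fingers can stand on both sides (y) of it
- bay_contact (a point): centre of the fixed brass contact's face (looking to +x), at x = -32 mm, 38 mm above the desk, on a black post 30 mm wide, 12 mm thick with the contact and 44 mm tall. Only 60 mm is free between it and the plunger, so the plunger has to be pushed 8 to 11 mm in while the button end is tipped down past the top of the contact
- plunger (a joint): travel of the spring plunger: 0 m free, grows as it is pushed toward +x of the bay into the housing, end stop at 0.013 m. Spring about 1.8 N when free plus 0.45 N per mm (4 N loaded, 6.3 N at 10 mm)
- plunger_face (a point): centre of the plunger's round brass face (13 mm across, looking to -x of the bay), 38 mm above the desk, at x = +28 mm in the bay's frame when free. It stands out of a black housing (x from 44 to 62 mm, 40 mm wide, 51 mm tall)
- hot_air_right: fixed grey hot-air station at the right, 260 mm deep, 125 mm wide, 143 mm tall (165 mm with its carrying handle), its front 120 mm nearer than this origin (underside); an obstacle. Right of it, beyond the desk's end, rises a tall bookcase: coming from the right, draw the tool in to about 0.4 m from the base axis and raise it before swinging over to the desk
- marker_black: loose black-capped marker pen lying far to the left, 143 mm long; to be left alone
- marker_red: loose red-capped marker pen lying beside the black one, 131 mm long; to be left alone
- driver_blue: loose small blue screwdriver lying to the left, 144 mm long; to be left alone
- suction_cup: loose black suction cup with a white ring, 42 mm across and 46 mm tall, at the front right; to be left alone
- kapton_roll: loose roll of amber tape lying flat, 72 mm across, 19 mm tall, at the front right; to be left alone
- solder_reel: loose reel of solder wire standing on end, 39 mm across, 42 mm tall, at the back left; to be left alone

How it is judged (in metres and radians):
On the way, in this order (a step that is already met when the one before it is completed fails the run):
1. the green cell is lifted clear of the rack (flat end more than 35 mm above the desk) (height (world z) of cell_green above 0.035 m), for 0.1 s.
2. the green cell lies in the sloping rest (flat end within 7 mm of rest_foot, button within 8 mm of rest_head), let go of by the fingers (distance between cell_green and rest_foot below 0.007 m and distance between cell_green_button and rest_head below 0.008 m and contact force between the fingers and cell_green below 0.05 N), for 0.2 s.
3. the flat end pushes the plunger in by more than 5 mm while the button is still more than 50 mm above the desk (value of joint plunger above 0.005 m and distance between cell_green and plunger_face below 0.012 m and height (world z) of cell_green_button above 0.05 m), for 0.1 s.
At the end, for the whole second after the job is handed in: The green cell rests in the test bay: both ends of its axis within 3 mm of the bay's centre line and of 38 mm height, button within 3.5 mm of the brass contact, flat end holding the plunger 2 to 8.5 mm in; the orange cell still stands in its well, within 15 mm of its start (x of cell_green in the frame of tester between 0.0295 and 0.0365 m and x of cell_green_button in the frame of tester below -0.0285 m and y of cell_green in the frame of tester between -0.003 and 0.003 m and y of cell_green_button in the frame of tester between -0.003 and 0.003 m and z of cell_green in the frame of tester between 0.035 and 0.041 m and z of cell_green_button in the frame of tester between 0.035 and 0.041 m and value of joint plunger between 0.002 and 0.0085 m and linear speed of cell_green below 0.02 m/s and angular speed of cell_green below 0.3 rad/s and angle between cell_orange's own z axis and vertical below 0.2 rad and distance of cell_orange from where it was at the start of the episode below 0.015 m); the robot touches nothing.
It fails at once if the orange cell is pulled out or shifted by more than 20 mm (distance of cell_orange from where it was at the start of the episode above 0.02 m).
It fails at once if a thing lying around is moved by more than 30 mm (distance of any of marker_black, marker_red, driver_blue, suction_cup, kapton_roll, solder_reel from where it was at the start of the episode above 0.03 m).
It also fails if it takes over 58 s, if anything falls off the work surface, if the arm or the gripper's body presses on something with over 40 N, if the wrist force passes 120 N, or if a joint passes its speed limit or range.

## Working session

There is one attempt and no reset: what is moved stays moved. The work goes in short steps, Python scripts to look and compute and a tool call to move; the robot and the scene stay as the last step left them, time stands still between calls to the robot, and variables do not carry over. Pictures are saved under pics/ and viewed, at most 10 in all, crops included, and the job is handed in when it is done.

Besides the shell and the picture viewer there is one more tool, called as name(argument=value, ...) on one line, values as JSON. arm_command: Moves the arm, as the interface text tells. Its arguments: {"type":"object","properties":{"steps":{"type":"array","items":{"type":"number"}},"grip":{"type":"number"}},"required":["steps"]}

```bash
mkdir -p pics; ls; python3 - <<'E'
from bench import *
import cv2,numpy as np
s=read_state();print({k:np.round(v,3).tolist() for k,v in s.items()})
for n in("scene","top"):
    im=get_image(n);cv2.imwrite(f"pics/{n}0.png",im[:,:,::-1]);c=get_calibration(n)
    print(n,np.round(c["camera_matrix"],1).tolist(),np.round(c["cam_to_world"],3).tolist())
E
```

```text
pics
{'clock': 0.0, 'joints': [-0.898, 0.386, 0.007, -0.001, -1.194, -0.259], 'joint_vel': [0.0, 0.001, -0.001, 0.001, 0.001, 0.0], 'joint_efforts': [-0.001, -39.229, 18.84, 4.186, -0.005, -0.0], 'position': [251.104, -571.696, 230.221], 'ee_rot': [-0.205, 0.979, 0.001, -0.0], 'contact_force': [-0.28, 0.325, 0.21], 'wrist_torque': [0.011, 0.019, 0.03], 'grasp_force': 0.0, 'gripper_width': 85.194}
scene [[430.9, 0.0, 278.3], [0.0, 430.9, 208.6], [0.0, 0.0, 1.0]] [[-0.826, -0.355, 0.437, -17.51], [-0.563, 0.517, -0.645, 987.129], [0.003, -0.779, -0.627, 835.803], [0.0, 0.0, 0.0, 1.0]]
top [[542.1, 0.0, 286.6], [0.0, 542.1, 209.1], [0.0, 0.0, 1.0]] [[0.028, -0.975, 0.221, 170.747], [-1.0, -0.026, 0.009, 244.402], [-0.003, -0.221, -0.975, 1542.643], [0.0, 0.0, 0.0, 1.0]]
```

View pics/top0.png

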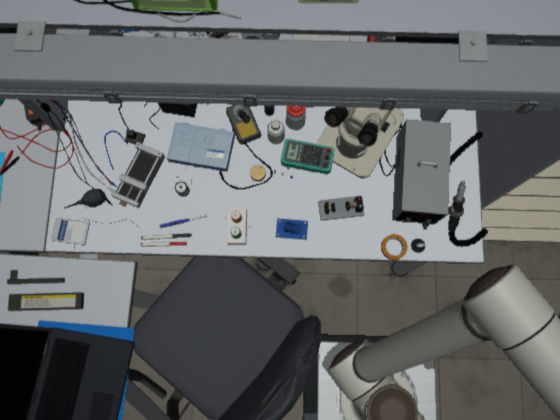

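View pics/scene0.png

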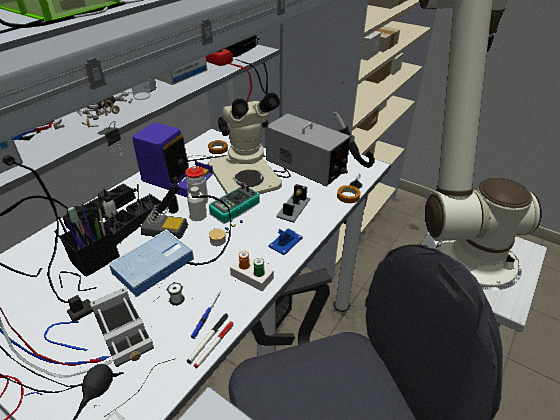

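The top view shows the rack at (236,226) with orange above green, the blue rest at (291,229) and the tester at (341,207). Scene view: orange cell (243,260), green cell (258,268), rest (285,240), tester (294,207). I'll enlarge these regions to get coarse positions.

```bash
cat > h.py <<'E'
import numpy as np,cv2
from bench import *
def ray(cal,u,v):
    K=np.array(cal["camera_matrix"]);T=np.array(cal["cam_to_world"])
    d=T[:3,:3]@np.linalg.solve(K,[u,v,1.]);return T[:3,3],d
def onz(cal,u,v,z):
    o,d=ray(cal,u,v);return (o+d*(z-o[2])/d[2])
def proj(cal,p):
    K=np.array(cal["camera_matrix"]);T=np.array(cal["cam_to_world"])
    q=K@(T[:3,:3].T@(np.asarray(p,float)-T[:3,3]));return q[:2]/q[2]
E
python3 - <<'E'
from h import *
a=cv2.imread("pics/top0.png");b=cv2.imread("pics/scene0.png")
A=cv2.resize(a[185:260,215:375],None,fx=5,fy=5,interpolation=3);cv2.imwrite("pics/topc.png",A)
B=cv2.resize(b[170:290,220:380],None,fx=5,fy=5,interpolation=3);cv2.imwrite("pics/scenec.png",B)
t=get_calibration("top")
for n,u,v,z in[("green",236,232,70),("orange",236,216,70),("rest",291,229,10),("tester",341,207,10)]:print(n,onz(t,u,v,z).round(1))
print(np.round(np.array(get_calibration("wrist")["cam_to_world"]),3).tolist(), get_calibration("wrist")["camera_matrix"])
E
```

```text
green [436.3 395.5  70. ]
orange [481.4 397.7  70. ]
rest [460.2 244.   10. ]
tester [529.  100.7  10. ]
[[-0.401, 0.875, 0.271, 182.87], [0.916, 0.383, 0.121, -602.739], [0.003, 0.297, -0.955, 371.665], [0.0, 0.0, 0.0, 1.0]] [[321.3243203    0.         281.21540426]
 [  0.         321.3243203  211.77464685]
 [  0.           0.           1.        ]]
```

View pics/topc.png

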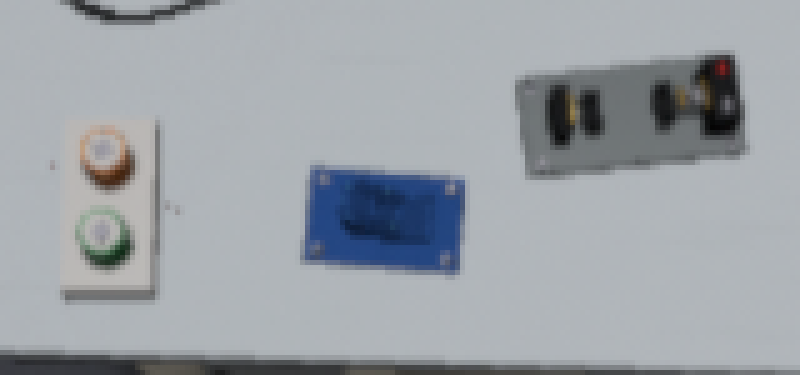

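The enlarged top view confirms the layout: wells 46 mm apart, rest low end to the right, tester plunger on the right. Moving in now.

arm_command(steps=[0, 0.056, 0, 0, 0, 0.056, 0, 0, 0, 0.056, 0, 0, 0, 0.056, 0, 0, 0, 0, -0.033, 0.1373, 0, 0, -0.033, 0.1373, 0, 0, -0.033, 0.1373, 0, 0, 0, 0])

```text
clock: 1.1
position: [161.9, -367.8, 332.6]
ee_rot: [-0.001, 1.0, -0.002, 0.002]
contact_force: [-0.3, -0.3, -0.5]
gripper_width: 85.3
grasp_force: 0.0
```

arm_command(steps=[-0.038, 0.0374, 0, 0, -0.038, 0.0374, 0, 0, -0.038, 0.0374, 0, 0, -0.038, 0.0374, 0, 0, -0.038, 0.0374, 0, 0, -0.0125, 0.045, 0, 0, -0.0125, 0.045, 0, 0, -0.0125, 0.045, 0, 0, -0.0125, 0.045, 0, 0, 0, 0.05, 0.0133, 0, 0, 0.05, 0.0133, 0, 0, 0.05, 0.0133, 0, 0, 0.05, 0.0133, 0, 0, 0.05, 0.0133, 0, 0, 0.05, 0.0133, 0, 0, 0, 0, 0, 0, 0, 0, 0])

```text
clock: 3.22
position: [399.5, 299.8, 249.4]
ee_rot: [-0.001, 1.0, -0.001, -0.001]
contact_force: [-0.2, -0.6, 0.9]
gripper_width: 85.3
grasp_force: 0.0
```

```bash
python3 - <<'E'
from h import *
s=read_state();print({k:np.round(s[k],4).tolist() for k in("clock","joints","position","ee_rot")})
c=get_calibration("wrist");im=get_image("wrist");cv2.imwrite("pics/w1.png",im[:,:,::-1]);np.save("w1.npy",c,allow_pickle=True)
for p in[(436,396,70),(481,397,70),(460,244,10),(529,101,10)]:print(proj(c,p))
E
```

```text
{'clock': 3.225, 'joints': [0.9693, 0.1575, -0.2609, -0.0003, -1.1551, -2.5374], 'position': [399.4635, 299.7984, 249.3793], 'ee_rot': [-0.0013, 1.0, -0.001, -0.0009]}
[372.68270016 222.9125349 ]
[370.06457129 261.68961397]
[237.1279068  225.01337848]
[130.81887018 274.05631805]
```

View pics/w1.png

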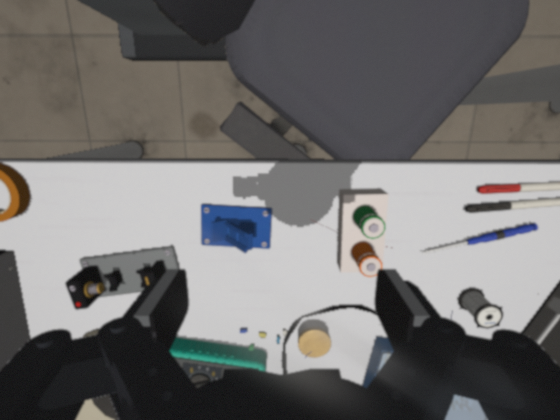

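The wrist view shows the green button at (373,228), orange at (368,265), the rest plate from (201,206) to (271,249), and the tester plate from (81,260) to (180,290) with its plunger on the left side of the image. Now I'll measure them.

```bash
python3 - <<'E'
from h import *
c=np.load("w1.npy",allow_pickle=True).item();im=cv2.imread("pics/w1.png");hsv=cv2.cvtColor(im,cv2.COLOR_BGR2HSV)
def cen(m,box):
    x0,y0,x1,y1=box;z=np.zeros_like(m);z[y0:y1,x0:x1]=m[y0:y1,x0:x1];return z
def top(h0,h1,box,n):
    m=cen(cv2.inRange(hsv,(h0,80,40),(h1,255,255)),box)
    k=cv2.convexHull(np.vstack([q for q in cv2.findContours(m,0,2)[0] if cv2.contourArea(q)>8]))
    print(n,cv2.boundingRect(k),cv2.minEnclosingCircle(k))
top(40,85,(345,195,395,250),"green");top(5,20,(345,235,395,285),"orange")
for n,(u,v) in dict(g=(373,228),o=(369.5,266)).items():print(n,onz(c,u,v,70).round(1))
m=cen(cv2.inRange(hsv,(105,120,50),(125,255,255)),(190,195,285,260))
q=max(cv2.findContours(m,0,2)[0],key=cv2.contourArea);r=cv2.boxPoints(cv2.minAreaRect(q));print("rest",[onz(c,*p,6).round(1).tolist() for p in r],r.tolist())
for p in[(81,260),(173,247),(180,290)]:print("tester",onz(c,*p,8).round(1))
for p in[(340,191),(386,191),(340,272)]:print("rack",onz(c,*p,30).round(1))
b=cv2.resize(im[185:315,50:410],None,fx=2.2,fy=2.2,interpolation=2);cv2.imwrite("pics/w1c.png",b)
E
```

```text
green (354, 207, 23, 22) ((364.8999938964844, 217.5), 11.200990676879883)
orange (352, 242, 30, 31) ((367.2254943847656, 258.2254943847656), 18.121257781982422)
g [441.7 396.8  70. ]
o [486.2 396.8  70. ]
rest [[492.5, 193.6, 6.0], [434.5, 200.8, 6.0], [439.3, 286.0, 6.0], [497.7, 282.4, 6.0]] [[199.6515350341797, 247.48971557617188], [202.0819854736328, 204.55181884765625], [270.5606689453125, 208.427978515625], [268.1302490234375, 251.36587524414062]]
tester [509.8  37.5   8. ]
tester [491.  159.7   8. ]
tester [553.8 163.1   8. ]
rack [411.1 367.   30. ]
rack [410.9 420.   30. ]
rack [514.7 372.8  30. ]
```

View pics/w1c.png

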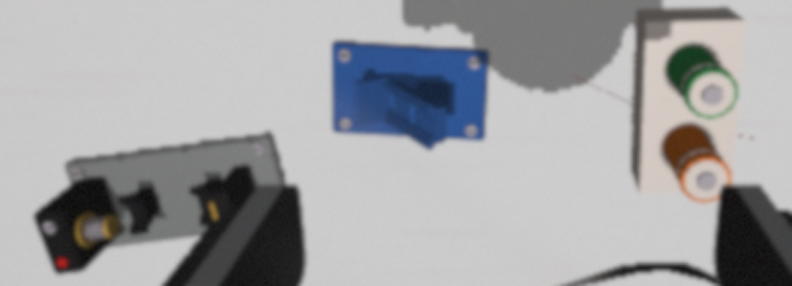

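arm_command(steps=[-0.0205, 0.048, 0.02, 0, -0.02, 0.048, 0.02, 0, 0, 0, 0.05, 0, 0, 0, 0.05, 0, 0, 0, 0.044, 0, 0, 0, 0.03, 0, 0, 0, 0, 0, 0, 0, 0, 0])

```text
clock: 4.28
position: [441.4, 396.8, 38.3]
ee_rot: [-0.001, 1.0, 0.001, 0.001]
contact_force: [1.3, 0.6, 0.4]
gripper_width: 85.2
grasp_force: 0.0
```

```bash
python3 - <<'E'
from h import *
print(np.round(read_state()["position"],1))
c=get_calibration("wrist");im=get_image("wrist");cv2.imwrite("pics/w2.png",im[:,:,::-1])
for z in(30,70):print(proj(c,(440,396,z)),proj(c,(487,396,z)))
E
```

```text
[441.4 396.8  38.3]
[280.11737917 262.06661271] [280.11020424 338.81649249]
[280.07730927 307.57471653] [280.07218332 400.64558989]
```

View pics/w2.png

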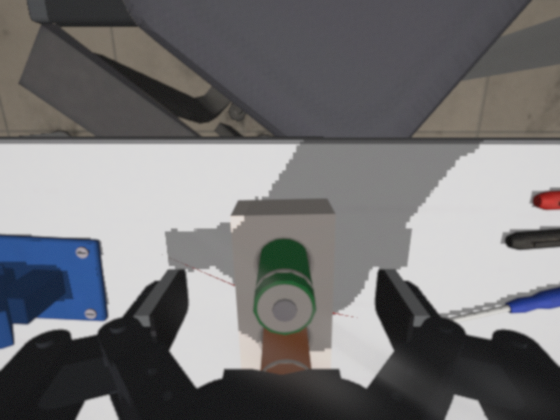

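The button is at (285,310), about 2 mm right of centre, so I shift +y by 2 mm, go down 2 mm, and close.

arm_command(steps=[0, 0.002, 0.002, 0, 0, 0, 0, 0])

```text
clock: 4.58
position: [440.5, 398.9, 35.4]
ee_rot: [-0.001, 1.0, 0.001, 0.0]
contact_force: [-0.7, -0.0, -0.2]
gripper_width: 85.9
grasp_force: 0.0
```

arm_command(steps=[0, 0, 0, 0, 0, 0, 0, 0, 0, 0, 0, 0, 0, 0, 0, 0, 0, 0, 0, 0, 0, 0, 0, 0], grip=0.02)

```text
clock: 5.32
position: [440.4, 398.5, 34.6]
ee_rot: [-0.001, 1.0, 0.0, 0.0]
contact_force: [0.5, 0.6, 1.8]
gripper_width: 24.4
grasp_force: 58.9
```

arm_command(steps=[0, 0, -0.024, 0, 0, 0, -0.024, 0, 0, 0, -0.0075, -0.1745, 0, 0, -0.0075, -0.1745, 0, 0, -0.0075, -0.1745, 0, 0, -0.0075, -0.1745, 0, 0, -0.0075, -0.1745, 0, 0, -0.0075, -0.1745, 0, 0, -0.0075, -0.1745, 0, 0, -0.0075, -0.1745, 0, 0, -0.0075, -0.1745, 0.052, -0.015, 0, 0, 0.052, -0.015, 0, 0, 0.052, -0.015, 0, 0, 0.052, -0.015, 0, 0, 0, 0, 0, 0, 0, 0, 0, 0])

```text
clock: 7.45
position: [500.6, 190.4, 149.8]
ee_rot: [0.707, -0.707, -0.0, 0.0]
contact_force: [1.2, -0.0, -0.9]
gripper_width: 25.0
grasp_force: 59.2
```

```bash
python3 - <<'E'
from h import *
s=read_state();print({k:np.round(s[k],4).tolist() for k in("clock","position","ee_rot","gripper_width")})
c=get_calibration("wrist");im=get_image("wrist");cv2.imwrite("pics/w3.png",im[:,:,::-1]);np.save("w3.npy",c,allow_pickle=True)
cv2.imwrite("pics/w3b.png",cv2.resize(im[:,:,::-1],None,fx=1.4,fy=1.4,interpolation=2))
E
```

```text
{'clock': 7.45, 'position': [500.5996, 190.4098, 149.8391], 'ee_rot': [0.7074, -0.7068, -0.0001, 0.0], 'gripper_width': 24.9953}
```

View pics/w3b.png

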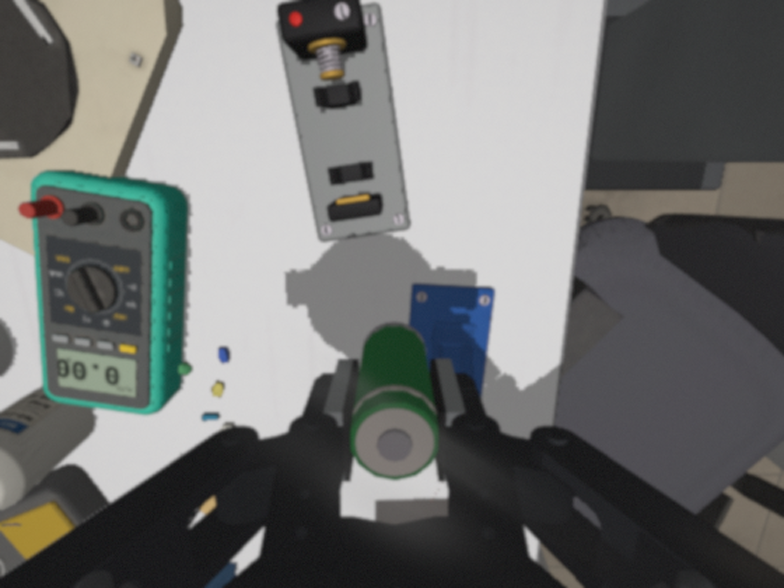

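Viewed at 1.4x: tester plate corners at (321,241), (410,226) and (378,6), contact brass at (352,199), plunger face at (330,72). The low end of the rest plate is at (414,284) to (493,289), and the held cell hangs straight.

```bash
python3 - <<'E'
from h import *
c=np.load("w3.npy",allow_pickle=True).item()
f=lambda u,v,z:onz(c,u/1.4,v/1.4,z)
A,B,C=f(321,241,8),f(410,226,8),f(378,6,8)
print("tester corners",A.round(1),B.round(1),C.round(1),np.linalg.norm(A-B),np.linalg.norm(B-C))
xa=(C-B)[:2];xa/=np.linalg.norm(xa);ya=np.array([-xa[1],xa[0]])
# least squares: fit pose from 3 corners
from scipy.optimize import least_squares
def fit(model,obs,g):
    def res(p):
        R=np.array([[np.cos(p[2]),-np.sin(p[2])],[np.sin(p[2]),np.cos(p[2])]]);return ((model@R.T+p[:2])-obs).ravel()
    r=least_squares(res,g);return r.x,res(r.x).reshape(-1,2)
p,r=fit(np.array([[-60,30],[-60,-30],[68,-30.]]),np.array([A[:2],B[:2],C[:2]]),[529,100,-1.57]);print("tester",p.round(3),r.round(1))
x,y=np.cos(p[2]),np.sin(p[2])
for n,q,z in[("contact",-32,44),("face",28,44)]:
    print(n,proj(c,(p[0]+q*x,p[1]+q*y,z))*1.4)
print("contact seen",f(352,199,44),"face",f(331,75,44))
D,E=f(414,284,6),f(493,289,6);print("rest",D,E,np.linalg.norm(D-E))
im=cv2.imread("pics/w3.png");hsv=cv2.cvtColor(im,cv2.COLOR_BGR2HSV)
m=cv2.inRange(hsv,(105,120,40),(125,255,255));m[:,:280]=0;m[:195]=0;m[300:]=0
for v in (215,235,255,265,275,280,285):
    u=np.where(m[v])[0];print(v,u.min(),u.max(),onz(c,u.max(),v,6)[:2].round(1))
E
```

```text
tester corners [547.7 165.7   8. ] [491.3 156.2   8. ] [510.2  35.6   8. ] 57.194799563516874 122.05621709675589
tester [529.013 103.583  -1.413] [[ 1.5  1.9]
 [-1.4  2. ]
 [-0.2 -3.9]]
contact [352.07877848 196.86892617]
face [329.97192879  75.69752277]
contact seen [524.06049946 136.31191647  44.        ] face [532.88480858  75.61459669  44.        ]
rest [488.18478654 194.57157268   6.        ] [435.95186006 197.98929839   6.        ] 52.344622052322066
215 295 340 [446.7 206.3]
235 298 348 [438.  226.3]
255 305 345 [439.6 247.1]
265 325 344 [440.  257.8]
275 339 342 [441.3 268.7]
280 341 342 [441.  274.3]Traceback (most recent call last):
  File "<stdin>", line 22, in <module>
    return umr_minimum(a, axis, None, out, keepdims, initial, where)
ValueError: zero-size array to reduction operation minimum which has no identity
```

arm_command(steps=[-0.0124, 0.0118, 0, 0, -0.0124, 0.0118, 0, 0, -0.0125, 0.0118, 0, 0, 0, 0, 0.025, 0.06, 0, 0, 0.025, 0, 0, 0, 0.025, 0, 0, 0, 0.01, 0, 0, 0, 0, 0, 0, 0, 0, 0])

```text
clock: 8.62
position: [465.7, 228.5, 66.0]
ee_rot: [-0.686, 0.727, -0.0, 0.001]
contact_force: [-0.0, -1.1, -0.3]
gripper_width: 24.8
grasp_force: 59.2
```

arm_command(steps=[0, 0, 0.003, 0, 0, 0, 0.002, 0, 0, 0, 0, 0])

```text
clock: 9.0
position: [464.3, 226.8, 59.7]
ee_rot: [-0.686, 0.728, 0.0, -0.001]
contact_force: [-1.1, -2.2, 0.4]
gripper_width: 24.8
grasp_force: 59.3
```

arm_command(steps=[-0.003, 0, 0.001, 0, -0.003, 0, 0.001, 0, -0.003, 0, 0.001, 0, -0.003, 0, 0.001, 0, 0, 0, 0, 0])

```text
clock: 9.62
position: [463.6, 235.3, 56.6]
ee_rot: [-0.686, 0.727, -0.001, -0.005]
contact_force: [-3.5, -12.5, 13.4]
gripper_width: 24.6
grasp_force: 62.4
```

arm_command(steps=[-0.003, 0, 0.0025, 0, -0.003, 0, 0.0025, 0, -0.002, 0, 0.0025, 0, 0, 0, 0, 0])

```text
clock: 10.12
position: [464.5, 244.4, 49.5]
ee_rot: [-0.686, 0.728, -0.001, -0.004]
contact_force: [-4.2, -8.2, 13.6]
gripper_width: 24.7
grasp_force: 66.0
```

```bash
python3 - <<'E'
from h import *
c=get_calibration("wrist");im=get_image("wrist");s=get_image("scene");q=get_calibration("scene")
u,v=proj(q,(465,235,50)).astype(int);print(u,v)
S=cv2.resize(s[v-35:v+35,u-47:u+47],(560,420),interpolation=cv2.INTER_CUBIC)
cv2.imwrite("pics/c4.png",cv2.resize(np.hstack([im,S])[:,:,::-1],(800,300),interpolation=cv2.INTER_AREA))
E
```

```text
286 227
```

View pics/c4.png

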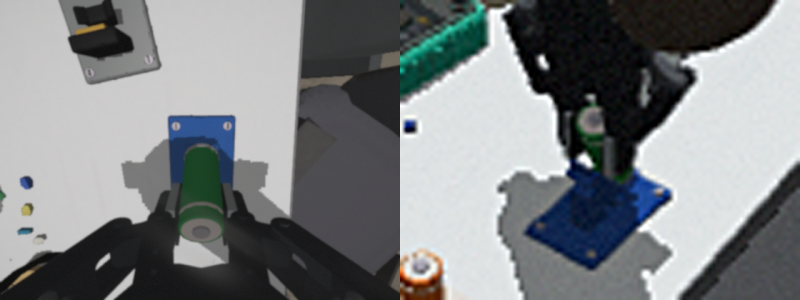

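The cell has tilted part of the way toward the trough, with the foot down on the blue plate. I'll continue along the arc.

arm_command(steps=[-0.002, 0, 0.0025, 0, -0.002, 0, 0.0025, 0, -0.0015, 0, 0.002, 0, 0, 0, 0, 0])

```text
clock: 10.72
position: [464.3, 250.1, 42.7]
ee_rot: [-0.686, 0.727, -0.001, -0.004]
contact_force: [-8.4, -8.3, 16.9]
gripper_width: 24.9
grasp_force: 67.8
```

```bash
cat > seg.py <<'E'
from h import *
# tilt of the green cell from the wrist view: fit (foot x_r,z and angle) is overkill; report green blob + white disc
def look(fn):
    c=get_calibration("wrist");im=get_image("wrist")[:,:,::-1].copy();cv2.imwrite(fn,im)
    hsv=cv2.cvtColor(im,cv2.COLOR_BGR2HSV);m=cv2.inRange(hsv,(50,120,25),(80,255,255))
    q=max(cv2.findContours(m,0,2)[0],key=cv2.contourArea);print("green",cv2.boundingRect(q),cv2.minAreaRect(q));return c,im
E
python3 - <<'E'
from seg import *
c,im=look("pics/w5.png")
o=np.array([466,241,0.]);xr=np.array([-.06,-.998,0])
foot=o+21*xr+[0,0,26]
a=-.643*xr+np.array([0,0,.766])
for n,k in("foot",0),("button",65),("disc",63):print(n,proj(c,foot+k*a))
print(read_state()["position"])
cv2.imwrite("pics/w5c.png",cv2.resize(im[130:400,180:380],None,fx=2,fy=2,interpolation=2))
E
```

```text
green (254, 198, 59, 98) ((281.37078857421875, 247.17385864257812), (98.90304565429688, 56.52395248413086), 86.8201675415039)
foot [278.76944046 205.84718194]
button [278.58902065 339.58230465]
disc [278.59603716 334.38135541]
[464.29879287 250.09571778  42.67982021]
```

View pics/w5c.png

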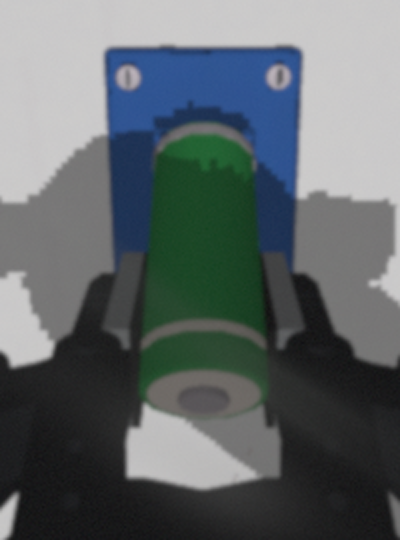

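The button is at (281,329) against an expected (279,340), so it is almost fully tilted. Releasing lets it settle.

arm_command(steps=[0, 0, 0, 0, 0, 0, 0, 0, 0, 0, 0, 0, 0, 0, 0, 0], grip=0.045)

```text
clock: 11.28
position: [466.8, 253.5, 41.3]
ee_rot: [-0.686, 0.727, 0.0, 0.0]
contact_force: [-0.1, -0.4, -0.5]
gripper_width: 44.8
grasp_force: 0.0
```

```bash
python3 - <<'E'
from seg import *
c,im=look("pics/w6.png")
o=np.array([466,241,0.]);xr=np.array([-.06,-.998,0])
foot=o+21*xr+[0,0,26]
a=-.643*xr+np.array([0,0,.766])
for n,k in("foot",0),("button",65),("disc",63):print(n,proj(c,foot+k*a))
s=read_state();print(s["position"],s["grasp_force"],s["gripper_width"])
cv2.imwrite("pics/w6c.png",cv2.resize(im[130:400,180:380],None,fx=2,fy=2,interpolation=2))
E
```

```text
green (260, 192, 57, 106) ((286.1615295410156, 245.40768432617188), (106.22509002685547, 54.85984802246094), 86.8201675415039)
foot [283.51336314 199.77695626]
button [284.02137848 334.77680421]
disc [284.00159793 329.52032639]
[466.78787947 253.42604683  41.36012724] 0.0 44.96800298827229
```

View pics/w6c.png

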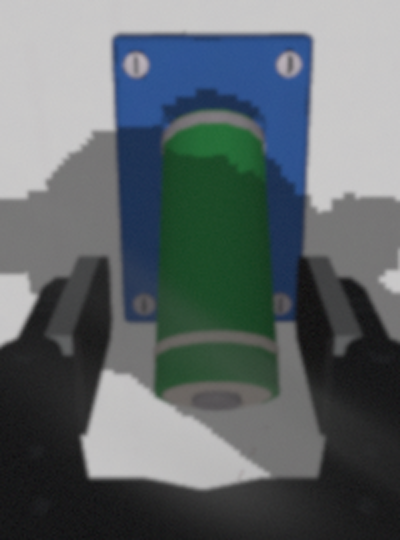

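The open fingers are clear of the cell, and it lies lengthwise in the trough with the button at (288.5,329.5). That's my 10 pictures used, so from here I check numerically, starting with the rest pose from the plate corners.

```bash
python3 - <<'E'
from h import *
c=get_calibration("wrist")
P=lambda u,v:(u/2+180,v/2+130)
a=onz(c,*P(113,36),6);b=onz(c,*P(311,37),6);print(a.round(1),b.round(1),np.linalg.norm(a-b))
d=onz(c,*P(124,321),6);e=onz(c,*P(300,321),6);print(d.round(1),e.round(1),np.linalg.norm(d-e))
ax=(a+b)/2;bx=(d+e)/2;xr=(ax-bx);L=np.linalg.norm(xr);print("len",L,xr/L,"mid",(ax+bx)/2)
xr/=L;o=(ax+bx)/2;o[2]=0;foot=o+21*xr+[0,0,26];A=-.643*xr+np.array([0,0,.766])
print("foot",foot)
dn=np.array([-.766*xr[0],-.766*xr[1],-.643]);
for n,p in("button",foot+65*A),("foot",foot),("rim top",foot-13*dn),("discback",foot+63*A+13*dn),("disc top",foot+63*A-13*dn):
    print(n,((proj(c,p)-[180,130])*2).round(1))
E
```

```text
[488.7 194.9   6. ] [435.1 198.3   6. ] 53.70642425432486
[494.  282.3   6. ] [439.2 285.6   6. ] 54.864138960834126
len 87.50178194468137 [-5.44587712e-02 -9.98516020e-01 -1.62406461e-16] mid [464.23470835 240.2519911    6.        ]
foot [463.09107415 219.28315468  26.        ]
button [217.1 406.3]
foot [213.2 136.6]
rim top [213.8 104.8]
discback [216. 410.]
disc top [218.  378.9]
```

The cell matches the expected seated pose to within about 2 mm. Now I regrasp it 42 mm up from the foot.

arm_command(steps=[0.0035, 0.001, 0.001, 0, 0.0035, 0.001, 0.0012, 0, 0, 0, 0, 0])

```text
clock: 11.7
position: [464.0, 245.8, 39.2]
ee_rot: [-0.686, 0.728, 0.0, -0.0]
contact_force: [0.7, 0.3, -0.4]
gripper_width: 45.1
grasp_force: 0.0
```

arm_command(steps=[0, 0, 0, 0, 0, 0, 0, 0, 0, 0, 0, 0, 0, 0, 0, 0], grip=0.02)

```text
clock: 12.2
position: [464.0, 246.3, 39.5]
ee_rot: [-0.686, 0.727, 0.0, -0.0]
contact_force: [-4.6, 0.0, 6.0]
gripper_width: 25.0
grasp_force: 59.0
```

arm_command(steps=[0, 0, -0.03, 0, 0, 0, -0.03, 0, 0, 0, 0, -0.1055, 0, 0, 0, -0.1055, 0.0438, -0.0143, 0, 0, 0.0438, -0.0143, 0, 0, 0.0438, -0.0143, 0, 0, 0, 0, 0, 0, 0, 0, 0, 0])

```text
clock: 13.32
position: [526.7, 122.9, 98.9]
ee_rot: [0.759, -0.651, -0.0, 0.0]
contact_force: [-0.5, 0.9, -0.9]
gripper_width: 24.7
grasp_force: 59.4
```

```bash
python3 - <<'E'
from h import *
s=read_state();print(s["position"],s["ee_rot"],s["gripper_width"])
c=get_calibration("wrist");im=get_image("wrist")[:,:,::-1].copy();cv2.imwrite("pics/w7.png",im)
hsv=cv2.cvtColor(im,cv2.COLOR_BGR2HSV)
o=np.array([529,103.8,0]);x=np.array([.150,-.989,0])
for n,q,z in[("contact",-32,42),("face top",28,44.5),("face bot",28,38),("housing face",44,51),("corner+",-60,8)]:print(n,proj(c,o+q*x+[0,0,z]).round(1))
def blobs(lo,hi,n,amin=15):
    m=cv2.inRange(hsv,lo,hi);k,l,st,ce=cv2.connectedComponentsWithStats(m)
    print(n,[(st[i].tolist(),ce[i].round(1).tolist()) for i in range(1,k) if st[i][4]>amin and st[i][4]<20000])
blobs((15,110,60),(30,255,255),"brass")
blobs((50,120,25),(80,255,255),"green",300)
blobs((0,150,100),(8,255,255),"red",10)
E
```

```text
[526.67757307 122.85582108  98.89570303] [ 7.58717584e-01 -6.51419701e-01 -2.75791863e-05  3.45590744e-05] 24.72649031654893
contact [283.5 250.6]
face top [283.8 161.6]
face bot [283.7 160.1]
housing face [284.  135.4]
corner+ [283.1 265.2]
brass [([437, 0, 120, 41, 2100], [494.3, 18.5]), ([441, 14, 8, 5, 16], [444.8, 16.2]), ([445, 20, 7, 8, 20], [447.8, 23.6]), ([270, 133, 28, 5, 95], [283.5, 135.0]), ([274, 156, 21, 6, 92], [283.8, 158.4]), ([32, 257, 10, 5, 29], [36.1, 258.9]), ([79, 271, 11, 4, 29], [83.6, 272.7]), ([33, 295, 6, 4, 19], [35.7, 296.3]), ([73, 306, 8, 4, 20], [76.6, 307.6]), ([72, 328, 15, 9, 95], [79.2, 332.1])]
green [([255, 209, 56, 93, 3969], [283.8, 251.2]), ([252, 290, 39, 28, 580], [267.5, 304.7]), ([252, 322, 61, 24, 862], [282.1, 331.1])]
red [([260, 113, 11, 11, 96], [264.7, 118.1]), ([25, 212, 18, 17, 96], [35.9, 218.1]), ([7, 223, 12, 11, 98], [12.7, 228.4])]
```

Predicted and seen plunger positions agree (column 283.8), and the cell is on the bay's centre line. Descend, then push.

arm_command(steps=[0, 0, 0.016, 0, 0, 0, 0.016, 0, 0, 0, 0.0155, 0, 0, 0, 0, 0, 0.005, 0, 0, 0, 0.005, 0, 0, 0, 0, 0, 0, 0])

```text
clock: 14.25
position: [528.4, 112.7, 52.3]
ee_rot: [0.759, -0.651, 0.0, -0.0]
contact_force: [0.6, -0.1, -1.1]
gripper_width: 24.5
grasp_force: 59.4
```

arm_command(steps=[0.005, 0, 0, 0, 0.005, 0, 0, 0, 0, 0, 0, 0])

```text
clock: 14.62
position: [530.1, 103.4, 52.2]
ee_rot: [0.759, -0.651, 0.0, -0.001]
contact_force: [-2.5, 3.2, 1.5]
gripper_width: 24.2
grasp_force: 59.5
```

```bash
cat > st.py <<'E'
from h import *
s=read_state();p=np.array(s["position"])-[529,103.8,0];x=np.array([.150,-.989,0]);y=np.array([.989,.150,0])
f=np.array(s["contact_force"])
print("t",s["clock"],"grasp in bay x,y,z",(p@x).round(1),(p@y).round(1),round(p[2]+19,1),"F",(f@x).round(1),(f@y).round(1),f[2].round(1),"w",s["gripper_width"],s["grasp_force"])
c=get_calibration("wrist");im=get_image("wrist")[:,:,::-1].copy();hsv=cv2.cvtColor(im,cv2.COLOR_BGR2HSV)
o=np.array([529,103.8,0])
cv2.imwrite("pics/last.png",im)
m=cv2.inRange(hsv,(50,110,20),(80,255,255));k,l,st,ce=cv2.connectedComponentsWithStats(m)
print("green",[st[i].tolist() for i in range(1,k) if st[i][4]>200 and 230<ce[i][0]<340])
# grey/white low-saturation band & disc rows on the column through the cell
m=cv2.inRange(hsv,(15,110,60),(30,255,255));k,l,st,ce=cv2.connectedComponentsWithStats(m)
print("brass",[st[i].tolist() for i in range(1,k) if st[i][4]>10 and 230<ce[i][0]<340])
g=p@x;z=p[2]+19
K=42.4
for t in range(0,55,5):
    a=np.radians(t);A=-np.cos(a)*x+np.array([0,0,np.sin(a)]);n=np.sin(a)*x+np.array([0,0,np.cos(a)])
    G=o+g*x+[0,0,z]+(p@y)*y
    print(t,"c",(g+K*np.cos(a)).round(1),(z-K*np.sin(a)).round(1),"px upper sleeve end/lower",proj(c,G+(61-K)*A+13*n)[1].round(0),"button",proj(c,G+(65-K)*A).round(0),"foot rim",proj(c,G-K*A+13*n)[1].round(0)) if t in(0,10,20,30,40,50) else 0
col=hsv[:,int(proj(c,G)[0])];print("V,S profile",[(r,int(col[r][0]),int(col[r][1]),int(col[r][2])) for r in range(180,400,5)])
E
python3 st.py
```

```text
t 14.625 grasp in bay x,y,z 0.5 1.0 71.2 F -3.5 -2.0 1.5 w 24.221115969319147 59.51545000076294
green [[251, 208, 60, 110, 5387], [251, 322, 61, 23, 1003]]
brass [[269, 183, 33, 5, 126]]
0 c 42.9 71.2 px upper sleeve end/lower 352.0 button [283. 339.] foot rim 211.0
10 c 42.3 63.8 px upper sleeve end/lower 353.0 button [283. 344.] foot rim 201.0
20 c 40.4 56.7 px upper sleeve end/lower 351.0 button [283. 349.] foot rim 195.0
30 c 37.3 50.0 px upper sleeve end/lower 347.0 button [283. 351.] foot rim 193.0
40 c 33.0 43.9 px upper sleeve end/lower 341.0 button [283. 352.] foot rim 194.0
50 c 27.8 38.7 px upper sleeve end/lower 334.0 button [284. 352.] foot rim 198.0
V,S profile [(180, 120, 26, 29), (185, 20, 157, 149), (190, 158, 14, 147), (195, 160, 11, 141), (200, 69, 16, 112), (205, 150, 10, 79), (210, 67, 149, 70), (215, 68, 166, 69), (220, 67, 155, 69), (225, 67, 155, 69), (230, 67, 166, 69), (235, 67, 154, 68), (240, 68, 161, 68), (245, 66, 158, 68), (250, 68, 159, 69), (255, 68, 161, 68), (260, 68, 159, 69), (265, 68, 159, 69), (270, 68, 161, 68), (275, 69, 179, 67), (280, 68, 152, 69), (285, 68, 146, 68), (290, 66, 133, 69), (295, 66, 120, 68), (300, 65, 122, 69), (305, 66, 135, 66), (310, 66, 129, 69), (315, 37, 26, 88), (320, 54, 45, 79), (325, 68, 148, 67), (330, 67, 143, 68), (335, 67, 143, 68), (340, 58, 40, 82), (345, 170, 10, 79), (350, 140, 10, 77), (355, 0, 0, 103), (360, 30, 3, 102), (365, 0, 3, 101), (370, 0, 3, 102), (375, 90, 5, 48), (380, 0, 7, 35), (385, 130, 24, 32), (390, 135, 18, 28), (395, 60, 11, 23)]
```

arm_command(steps=[0.001, 0.001, 0.002, 0, 0.001, 0, 0.002, 0, 0, 0, 0.002, 0, 0, 0, 0, 0])

```text
clock: 15.18
position: [531.9, 102.5, 48.7]
ee_rot: [0.76, -0.65, 0.002, -0.003]
contact_force: [-1.8, 4.3, 10.8]
gripper_width: 24.7
grasp_force: 60.7
```

```bash
sed -i 's/^col=.*//' st.py; python3 st.py
```

```text
t 15.175 grasp in bay x,y,z 1.7 2.7 67.7 F -4.5 -1.1 10.8 w 24.736093586472233 60.66497325897217
green [[251, 208, 60, 110, 5444], [251, 322, 62, 23, 1010]]
brass [[273, 187, 33, 5, 116], [277, 197, 25, 6, 76]]
0 c 44.1 67.7 px upper sleeve end/lower 352.0 button [283. 339.] foot rim 211.0
10 c 43.4 60.4 px upper sleeve end/lower 353.0 button [283. 345.] foot rim 201.0
20 c 41.5 53.2 px upper sleeve end/lower 351.0 button [283. 349.] foot rim 195.0
30 c 38.4 46.5 px upper sleeve end/lower 347.0 button [283. 351.] foot rim 193.0
40 c 34.2 40.5 px upper sleeve end/lower 341.0 button [283. 352.] foot rim 194.0
50 c 28.9 35.2 px upper sleeve end/lower 334.0 button [283. 352.] foot rim 198.0
```

Lateral drift of about 3 mm has crept in. I back off vertically a little and correct it.

arm_command(steps=[0, 0.0015, -0.002, 0, 0, 0.0015, -0.001, 0, 0, 0, 0, 0])

```text
clock: 15.6
position: [528.4, 102.1, 50.4]
ee_rot: [0.76, -0.65, 0.001, -0.003]
contact_force: [0.4, 5.3, 6.4]
gripper_width: 24.4
grasp_force: 59.7
```

```bash
python3 st.py
```

```text
t 15.6 grasp in bay x,y,z 1.6 -0.9 69.4 F -5.2 1.2 6.4 w 24.432351190529978 59.68065619468689
green [[251, 208, 60, 110, 5403], [251, 322, 61, 23, 1009]]
brass [[265, 186, 33, 5, 120], [288, 198, 7, 4, 17]]
0 c 44.0 69.4 px upper sleeve end/lower 352.0 button [283. 339.] foot rim 211.0
10 c 43.4 62.1 px upper sleeve end/lower 353.0 button [283. 345.] foot rim 201.0
20 c 41.5 54.9 px upper sleeve end/lower 351.0 button [283. 349.] foot rim 195.0
30 c 38.3 48.2 px upper sleeve end/lower 347.0 button [283. 351.] foot rim 193.0
40 c 34.1 42.2 px upper sleeve end/lower 342.0 button [283. 353.] foot rim 194.0
50 c 28.9 36.9 px upper sleeve end/lower 334.0 button [283. 352.] foot rim 198.0
```

The cell is centred and the plunger is about 8-9 mm in. Now I tip it in stages.

arm_command(steps=[-0.0007, 0, 0.0022, 0, -0.0008, 0, 0.0022, 0, -0.0008, 0, 0.0022, 0, -0.0008, 0, 0.0022, 0, 0, 0, 0, 0])

```text
clock: 16.27
position: [528.2, 104.6, 45.3]
ee_rot: [0.76, -0.65, 0.002, -0.002]
contact_force: [-6.6, 2.1, 29.3]
gripper_width: 24.5
grasp_force: 62.7
```

```bash
python3 st.py
```

```text
t 16.275 grasp in bay x,y,z -0.9 -0.7 64.3 F -3.1 -6.2 29.3 w 24.491869161596373 62.670300006866455
green [[251, 208, 60, 110, 5457], [251, 323, 62, 23, 1006]]
brass [[265, 183, 35, 5, 126], [270, 195, 26, 7, 124]]
0 c 41.5 64.3 px upper sleeve end/lower 352.0 button [283. 339.] foot rim 211.0
10 c 40.9 56.9 px upper sleeve end/lower 353.0 button [283. 345.] foot rim 201.0
20 c 39.0 49.8 px upper sleeve end/lower 351.0 button [283. 349.] foot rim 195.0
30 c 35.8 43.1 px upper sleeve end/lower 347.0 button [283. 351.] foot rim 193.0
40 c 31.6 37.0 px upper sleeve end/lower 341.0 button [283. 352.] foot rim 194.0
50 c 26.4 31.8 px upper sleeve end/lower 334.0 button [283. 352.] foot rim 198.0
```

There's no rotation: the flat end bears on the saddle's edge with too little leverage. I'll back out and pre-tilt the cell over the top end of the rest's trough, where the lever arm is long.

arm_command(steps=[0, 0, -0.005, 0, -0.01, 0, 0, 0, -0.01, 0, 0, 0, 0, 0, -0.03, 0, 0, 0, -0.03, 0, -0.0382, 0.0093, 0, 0, -0.0382, 0.0093, 0, 0, -0.0382, 0.0093, 0, 0, -0.0382, 0.0093, 0, 0, 0, 0, 0, 0.1055, 0, 0, 0, 0.1055, 0, 0, 0, 0, 0, 0, 0, 0])

```text
clock: 17.95
position: [462.0, 268.4, 104.3]
ee_rot: [-0.687, 0.727, -0.0, -0.001]
contact_force: [0.3, -0.2, -0.6]
gripper_width: 24.9
grasp_force: 59.7
```

```bash
sed -n '/^K=/,$d;p' st.py > stq.py; cat >> stq.py <<'E'
q=np.array(s["position"])-[464.0,246.3,39.5];xr=np.array([-.059,-.998,0]);yr=np.array([.998,-.059,0])
print("rest frame shift from regrasp: x,y,z",(q@xr).round(1),(q@yr).round(1),q[2].round(1),"F",(f@xr).round(1),(f@yr).round(1),f[2].round(1))
E
python3 stq.py
```

```text
t 17.95 grasp in bay x,y,z -172.9 -41.6 123.3 F 0.3 0.3 -0.6 w 24.887827468225673 59.661322832107544
green [[252, 208, 59, 110, 5151], [252, 322, 60, 22, 889]]
brass []
rest frame shift from regrasp: x,y,z -22.0 -3.3 64.8 F 0.2 0.4 -0.6
```

arm_command(steps=[-0.002, -0.0033, 0.017, 0, 0, 0, 0.016, 0, 0, 0, 0, 0])

```text
clock: 18.38
position: [465.0, 269.5, 69.8]
ee_rot: [-0.686, 0.728, 0.0, -0.002]
contact_force: [-0.3, -0.4, -1.8]
gripper_width: 24.5
grasp_force: 59.7
```

arm_command(steps=[-0.001, 0, 0.0015, 0, -0.002, 0, 0.0015, 0, 0, 0, 0, 0])

```text
clock: 18.75
position: [465.4, 272.3, 69.5]
ee_rot: [-0.686, 0.727, -0.0, -0.002]
contact_force: [-1.9, -4.1, 4.3]
gripper_width: 24.2
grasp_force: 60.1
```

```bash
python3 stq.py
```

```text
t 18.75 grasp in bay x,y,z -176.2 -37.6 88.5 F 3.8 -2.5 4.3 w 24.19871761076253 60.07324039936066
green [[252, 208, 59, 110, 5489], [251, 322, 62, 23, 1030]]
brass []
rest frame shift from regrasp: x,y,z -26.0 -0.1 30.0 F 4.2 -1.6 4.3
```

arm_command(steps=[-0.0025, 0, 0.0017, 0, -0.0025, 0, 0.0017, 0, -0.0025, 0, 0.0017, 0, -0.0025, 0, 0.0018, 0, 0, 0, 0, 0])

```text
clock: 19.42
position: [466.1, 281.6, 63.4]
ee_rot: [-0.686, 0.727, -0.001, -0.002]
contact_force: [-3.6, -7.2, 10.3]
gripper_width: 24.4
grasp_force: 59.0
```

```bash
python3 stq.py
```

```text
t 19.425 grasp in bay x,y,z -185.3 -35.5 82.4 F 6.6 -4.6 10.3 w 24.401391431538013 59.01672899723053
green [[251, 201, 61, 119, 6438], [251, 328, 61, 17, 987]]
brass []
rest frame shift from regrasp: x,y,z -35.3 0.0 23.9 F 7.4 -3.2 10.3
```

It's rotating now (the green region grew from 110 to 119 rows). Continue.

arm_command(steps=[-0.002, 0, 0.0022, 0, -0.002, 0, 0.0022, 0, -0.002, 0, 0.0022, 0, -0.001, 0, 0.002, 0, 0, 0, 0, 0])

```text
clock: 20.1
position: [466.9, 290.0, 54.8]
ee_rot: [-0.686, 0.727, -0.0, -0.001]
contact_force: [-2.5, -3.4, 8.0]
gripper_width: 24.3
grasp_force: 58.4
```

```bash
cat >> stq.py <<'E'
K=42.4;R=np.array(c["cam_to_world"]);from scipy.spatial.transform import Rotation as Ro
T=Ro.from_quat(s["ee_rot"]).as_matrix();G=np.array(s["position"])-19*T[:,2]
for t in range(0,60,10):
    a=np.radians(t);A=-np.cos(a)*T[:,0]-np.sin(a)*T[:,2];n=np.sin(a)*T[:,0]-np.cos(a)*T[:,2]
    print(t,"sleeve rows foot,band:",[proj(c,G+(k-K)*A+13*n)[1].round(0) for k in(2,54,60)],"disc row",[proj(c,G+(63-K)*A+r*n)[1].round(0) for r in(13,-13)])
E
python3 stq.py; python3 - <<'E'
import cv2
h=cv2.cvtColor(cv2.imread("pics/last.png"),cv2.COLOR_BGR2HSV)[:,281]
print([(r,int(h[r][1]),int(h[r][2])) for r in range(180,400,4)])
E
```

```text
t 20.1 grasp in bay x,y,z -193.4 -33.5 73.8 F 3.0 -3.0 8.0 w 24.34435317695331 58.36248815059662
green [[251, 199, 62, 128, 7240], [252, 330, 60, 20, 857]]
brass []
rest frame shift from regrasp: x,y,z -43.7 0.3 15.3 F 3.5 -2.3 8.0
0 sleeve rows foot,band: [np.float64(216.0), np.float64(338.0), np.float64(350.0)] disc row [np.float64(356.0), np.float64(317.0)]
10 sleeve rows foot,band: [np.float64(206.0), np.float64(336.0), np.float64(350.0)] disc row [np.float64(357.0), np.float64(326.0)]
20 sleeve rows foot,band: [np.float64(200.0), np.float64(332.0), np.float64(348.0)] disc row [np.float64(355.0), np.float64(333.0)]
30 sleeve rows foot,band: [np.float64(197.0), np.float64(327.0), np.float64(344.0)] disc row [np.float64(352.0), np.float64(340.0)]
40 sleeve rows foot,band: [np.float64(198.0), np.float64(321.0), np.float64(338.0)] disc row [np.float64(347.0), np.float64(347.0)]
50 sleeve rows foot,band: [np.float64(201.0), np.float64(314.0), np.float64(330.0)] disc row [np.float64(339.0), np.float64(351.0)]
[(180, 165, 88), (184, 166, 80), (188, 151, 108), (192, 6, 169), (196, 9, 172), (200, 156, 139), (204, 164, 140), (208, 165, 141), (212, 163, 141), (216, 163, 141), (220, 162, 132), (224, 156, 85), (228, 160, 86), (232, 154, 86), (236, 155, 87), (240, 161, 87), (244, 158, 87), (248, 148, 88), (252, 149, 87), (256, 157, 86), (260, 156, 88), (264, 159, 88), (268, 155, 87), (272, 156, 88), (276, 151, 88), (280, 152, 87), (284, 142, 88), (288, 133, 86), (292, 132, 87), (296, 132, 87), (300, 138, 85), (304, 138, 85), (308, 138, 87), (312, 136, 86), (316, 148, 86), (320, 147, 85), (324, 145, 86), (328, 18, 111), (332, 19, 118), (336, 147, 85), (340, 143, 84), (344, 144, 83), (348, 135, 83), (352, 15, 84), (356, 15, 85), (360, 18, 85), (364, 16, 81), (368, 20, 91), (372, 21, 194), (376, 6, 42), (380, 0, 30), (384, 0, 29), (388, 0, 27), (392, 19, 27), (396, 10, 26)]
```

```bash
cat > tilt.py <<'E'
from h import *
from scipy.optimize import least_squares
from scipy.spatial.transform import Rotation as Ro
def rows(c,s,t,K,ks=(5,56,63)):
    T=Ro.from_quat(s["ee_rot"]).as_matrix();G=np.array(s["position"])-19*T[:,2]
    A=-np.cos(t)*T[:,0]-np.sin(t)*T[:,2];n=np.sin(t)*T[:,0]-np.cos(t)*T[:,2]
    return np.array([proj(c,G+(k-K)*A+13*n)[1] for k in ks])
def tilt(save="pics/last.png"):
    s=read_state();c=get_calibration("wrist");im=get_image("wrist")[:,:,::-1].copy();cv2.imwrite(save,im)
    h=cv2.cvtColor(im,cv2.COLOR_BGR2HSV)[:,279:284]
    g=np.median(((h[:,:,0]>50)&(h[:,:,0]<82)&(h[:,:,1]>95)),axis=1)>0
    r=np.where(g[170:400])[0]+170;b=np.split(r,np.where(np.diff(r)>2)[0]+1);b=[x for x in b if len(x)>4]
    obs=np.array([b[0][0],b[0][-1],b[-1][-1]]);
    q=least_squares(lambda p:rows(c,s,p[0],p[1])-obs,[.7,42.4])
    return s,obs,np.degrees(q.x[0]).round(1),q.x[1].round(1),q.fun.round(1)
if __name__=="__main__":print(tilt()[1:])
E
python3 tilt.py; python3 - <<'E'
from tilt import *
s=read_state();c=get_calibration("wrist")
for o in([208,317,338],[199,326,350]):
    q=least_squares(lambda p:rows(c,s,p[0],p[1])-o,[.7,42.4]);print(np.degrees(q.x[0]),q.x[1],q.fun)
E
```

```text
(array([199, 326, 349]), np.float64(29.2), np.float64(44.4), array([ 0.6,  1.6, -2.1]))
52.50602485752352 42.270921789744975 [-0.03802903  0.83933739 -0.76121798]
28.788310407297505 44.35792743025635 [ 0.84000392  2.0461793  -2.70230042]
```

Image fit: tilt 29°, grasp 44 mm from the flat end, which is what I want. Back to the bay.

arm_command(steps=[0, 0, -0.02, 0, 0, 0, -0.02, 0, 0, 0, -0.02, 0, 0, 0, 0, -0.1055, 0, 0, 0, -0.1055, 0.0438, -0.0081, 0, 0, 0.0438, -0.0081, 0, 0, 0.0438, -0.0081, 0, 0, 0.0438, -0.0081, 0, 0, 0, 0, 0, 0, 0, 0, 0, 0])

```text
clock: 21.58
position: [526.3, 122.9, 113.8]
ee_rot: [0.759, -0.651, 0.0, -0.001]
contact_force: [0.4, 0.7, -1.5]
gripper_width: 24.7
grasp_force: 59.3
```

```bash
cat > b.py <<'E'
from tilt import *
try:s,obs,t,K,r=tilt()
except Exception as e:s=read_state();obs,t,K,r=e,28,44.4,0
p=np.array(s["position"])-[529,103.8,0];x=np.array([.150,-.989,0]);y=np.array([.989,.150,0]);f=np.array(s["contact_force"])
a=np.radians(t);g=p@x;z=p[2]+19
print("t",s["clock"],"g x,y,z",g.round(1),(p@y).round(1),z.round(1),"F",(f@x).round(1),(f@y).round(1),f[2].round(1),"w",s["gripper_width"])
print("tilt",t,"K",K,"obs",obs,"res",r,"c",(g+K*np.cos(a)).round(1),(z-K*np.sin(a)).round(1),"button",(g-(65-K)*np.cos(a)).round(1),(z+(65-K)*np.sin(a)).round(1),"rot",np.round(s["ee_rot"],3))
hsv=cv2.cvtColor(cv2.imread("pics/last.png"),cv2.COLOR_BGR2HSV)
for n,lo,hi in("brass",(15,100,50),(30,255,255)),("green",(50,110,20),(80,255,255)):
    k,l,st,ce=cv2.connectedComponentsWithStats(cv2.inRange(hsv,lo,hi));print(n,[(st[i].tolist(),ce[i].round(0).tolist()) for i in range(1,k) if st[i][4]>15 and 230<ce[i][0]<340])
E
python3 b.py
```

```text
t 21.575 g x,y,z -19.3 0.2 132.8 F -0.7 0.5 -1.5 w 24.66344964123155
tilt 30.7 K 44.7 obs [199 325 348] res [ 0.4  1.7 -2. ] c 19.2 110.0 button -36.7 143.2 rot [ 0.759 -0.651  0.    -0.001]
brass [([271, 131, 26, 5, 101], [283.0, 133.0]), ([274, 153, 20, 5, 91], [283.0, 155.0])]
green [([273, 188, 24, 2, 24], [284.0, 188.0]), ([251, 199, 61, 127, 6923], [282.0, 261.0]), ([252, 330, 60, 19, 805], [283.0, 340.0])]
```

arm_command(steps=[0, 0.0005, 0.0165, 0, 0, 0, 0.0165, 0, 0, 0, 0.0165, 0, 0, 0, 0.0165, 0, 0, 0, 0, 0, 0, 0, 0, 0])

```text
clock: 22.38
position: [525.7, 123.3, 48.1]
ee_rot: [0.759, -0.651, 0.0, -0.001]
contact_force: [0.8, -0.5, -0.5]
gripper_width: 24.9
grasp_force: 59.3
```

```bash
python3 b.py
```

```text
t 22.375 g x,y,z -19.7 -0.3 67.1 F 0.7 0.7 -0.5 w 24.854531544013284
tilt 30.2 K 44.6 obs [199 325 349] res [ 0.6  2.1 -2.6] c 18.8 44.7 button -37.4 77.4 rot [ 0.759 -0.651  0.    -0.001]
brass [([264, 139, 39, 6, 200], [283.0, 141.0]), ([269, 167, 28, 10, 195], [283.0, 172.0])]
green [([260, 187, 45, 4, 101], [283.0, 188.0]), ([251, 199, 61, 127, 7119], [281.0, 261.0]), ([251, 330, 61, 19, 840], [281.0, 340.0])]
```

arm_command(steps=[0.004, 0, 0.0009, 0, 0.004, 0, 0.0009, 0, 0.004, 0, 0.0009, 0, 0.0045, 0, 0, 0, 0, 0, 0, 0])

```text
clock: 23.05
position: [528.3, 106.4, 45.3]
ee_rot: [0.759, -0.651, 0.0, -0.001]
contact_force: [-1.8, 5.0, 3.1]
gripper_width: 24.6
grasp_force: 59.4
```

```bash
python3 b.py
```

```text
t 23.05 g x,y,z -2.7 -0.3 64.3 F -5.2 -1.1 3.1 w 24.612916837558643
tilt 30.1 K 44.6 obs [199 325 349] res [ 0.6  2.1 -2.6] c 35.9 41.9 button -20.3 74.5 rot [ 0.759 -0.651  0.    -0.001]
brass [([265, 179, 36, 5, 142], [283.0, 181.0])]
green [([251, 199, 61, 127, 7116], [281.0, 261.0]), ([252, 330, 60, 20, 843], [281.0, 340.0])]
```

arm_command(steps=[-0.001, 0, 0.0018, 0, -0.001, 0, 0.0018, 0, -0.0005, 0, 0.0018, 0, -0.0005, 0, 0.0018, 0, -0.0005, 0, 0.0018, 0, 0, 0, 0, 0])

```text
clock: 23.85
position: [527.9, 110.0, 35.8]
ee_rot: [0.759, -0.651, 0.0, -0.001]
contact_force: [-0.0, 4.8, 3.5]
gripper_width: 24.5
grasp_force: 59.4
```

```bash
python3 b.py
```

```text
t 23.85 g x,y,z -6.3 -0.2 54.8 F -4.7 0.7 3.5 w 24.51999613400944
tilt 30.2 K 44.6 obs [199 325 349] res [ 0.6  2.1 -2.6] c 32.3 32.4 button -23.9 65.1 rot [ 0.759 -0.651  0.    -0.001]
brass [([264, 175, 39, 6, 188], [283.0, 177.0]), ([287, 185, 10, 3, 21], [293.0, 186.0])]
green [([251, 199, 62, 127, 7154], [281.0, 262.0]), ([252, 330, 60, 20, 841], [281.0, 340.0])]
```

arm_command(steps=[0, 0, 0.002, 0, 0, 0, 0.002, 0, 0, 0, 0.002, 0, 0, 0, 0.002, 0, 0, 0, 0, 0])

```text
clock: 24.52
position: [528.1, 110.0, 28.6]
ee_rot: [0.759, -0.651, 0.001, -0.001]
contact_force: [-1.8, 5.6, 8.6]
gripper_width: 24.5
grasp_force: 59.7
```

```bash
python3 b.py
```

```text
t 24.525 g x,y,z -6.3 -0.0 47.6 F -5.8 -1.0 8.6 w 24.52608616794653
tilt 28.3 K 44.5 obs [199 326 351] res [ 1.1  2.5 -3.3] c 32.9 26.5 button -24.3 57.3 rot [ 0.759 -0.651  0.001 -0.001]
brass [([264, 179, 40, 10, 309], [284.0, 183.0])]
green [([251, 199, 61, 128, 7228], [281.0, 263.0]), ([251, 330, 61, 22, 935], [281.0, 341.0])]
```

arm_command(steps=[0, 0, 0.002, 0, 0, 0, 0.002, 0, 0, 0, 0, 0])

```text
clock: 24.95
position: [527.5, 109.9, 24.9]
ee_rot: [0.759, -0.651, 0.0, -0.0]
contact_force: [-2.7, 6.5, 11.7]
gripper_width: 24.5
grasp_force: 59.7
```

```bash
python3 b.py
```

```text
t 24.95 g x,y,z -6.3 -0.6 43.9 F -6.9 -1.7 11.7 w 24.521061009978364
tilt 30.4 K 42.8 obs [203 330 354] res [ 0.8  2.  -2.5] c 30.6 22.2 button -25.5 55.1 rot [ 0.759 -0.651  0.    -0.   ]
brass [([262, 181, 42, 10, 340], [283.0, 185.0])]
green [([259, 191, 15, 3, 16], [266.0, 192.0]), ([286, 191, 19, 3, 26], [294.0, 192.0]), ([251, 203, 61, 128, 7358], [281.0, 266.0]), ([251, 332, 61, 23, 930], [281.0, 344.0])]
```

arm_command(steps=[-0.0005, 0, 0.002, 0, -0.0005, 0, 0.002, 0, 0, 0, 0.001, 0, 0, 0, 0, 0])

```text
clock: 25.5
position: [527.4, 110.8, 20.3]
ee_rot: [0.759, -0.651, 0.0, -0.0]
contact_force: [-3.6, 5.6, 13.7]
gripper_width: 24.5
grasp_force: 60.0
```

```bash
python3 b.py
```

```text
t 25.5 g x,y,z -7.2 -0.5 39.3 F -6.1 -2.7 13.7 w 24.529242099439788
tilt 36.1 K 39.7 obs [210 336 359] res [ 0.3  1.3 -1.5] c 24.9 15.9 button -27.6 54.2 rot [ 0.759 -0.651  0.    -0.   ]
brass [([261, 181, 44, 16, 424], [283.0, 188.0])]
green [([254, 196, 58, 4, 150], [283.0, 198.0]), ([251, 209, 62, 128, 7415], [282.0, 271.0]), ([251, 336, 61, 24, 847], [281.0, 349.0])]
```

arm_command(steps=[0, 0, 0.0015, 0, 0, 0, 0.0015, 0, 0, 0, 0, 0])

```text
clock: 25.92
position: [527.4, 110.8, 17.3]
ee_rot: [0.759, -0.651, 0.0, -0.0]
contact_force: [-4.6, 5.5, 14.3]
gripper_width: 24.3
grasp_force: 60.2
```

```bash
python3 b.py
```

```text
t 25.925 g x,y,z -7.2 -0.6 36.3 F -6.1 -3.7 14.3 w 24.306823738794556
tilt 42.8 K 37.0 obs [216 340 362] res [ 0.1  0.6 -0.6] c 19.9 11.1 button -27.8 55.3 rot [ 0.759 -0.651  0.    -0.   ]
brass [([260, 182, 45, 8, 223], [282.0, 185.0]), ([266, 192, 33, 10, 231], [283.0, 197.0])]
green [([252, 198, 61, 8, 269], [282.0, 202.0]), ([251, 213, 63, 128, 7378], [282.0, 276.0]), ([252, 339, 60, 24, 797], [281.0, 352.0])]
```

arm_command(steps=[0, 0, 0.0015, 0, 0, 0, 0.001, 0, 0, 0, 0, 0])

```text
clock: 26.35
position: [527.3, 110.8, 15.0]
ee_rot: [0.759, -0.651, 0.0, -0.0]
contact_force: [-5.3, 5.2, 15.7]
gripper_width: 24.1
grasp_force: 60.8
```

```bash
python3 b.py
```

```text
t 26.35 g x,y,z -7.2 -0.6 34.0 F -6.0 -4.5 15.7 w 24.14086908644036
tilt 48.1 K 34.8 obs [221 343 364] res [-0.  -0.1  0.1] c 16.0 8.1 button -27.4 56.4 rot [ 0.759 -0.651  0.    -0.   ]
brass [([260, 184, 45, 6, 233], [282.0, 186.0]), ([266, 195, 34, 12, 246], [283.0, 201.0])]
green [([251, 199, 63, 12, 389], [282.0, 206.0]), ([251, 217, 63, 126, 7273], [282.0, 279.0]), ([252, 340, 60, 25, 739], [281.0, 354.0])]
```

```bash
cat > tb.py <<'E'
from tilt import *
s=read_state();c=get_calibration("wrist");T=Ro.from_quat(s["ee_rot"]).as_matrix()
for off in(19,23):
  G=np.array(s["position"])-off*T[:,2]
  for d in(15,10,5,0,-5,-10):
    t=np.radians(d);A=-np.cos(t)*T[:,0]-np.sin(t)*T[:,2];n=np.sin(t)*T[:,0]-np.cos(t)*T[:,2]
    P=lambda k,r:proj(c,G+(k-44)*A+r*n)[1].round(0)
    print(off,d,"face bot/top",P(0,-13),P(0,13),"k5",P(5,13),"band56",P(56,13),"end63",P(63,13))
h=cv2.cvtColor(cv2.imread("pics/last.png"),cv2.COLOR_BGR2HSV)[:,281]
print([(r,*map(int,h[r])) for r in range(180,226,2)],[(r,*map(int,h[r])) for r in range(336,380,3)])
E
python3 tb.py
```

```text
19 15 face bot/top 194.0 194.0 k5 206.0 band56 336.0 end63 353.0
19 10 face bot/top 192.0 197.0 k5 210.0 band56 337.0 end63 353.0
19 5 face bot/top 191.0 201.0 k5 215.0 band56 338.0 end63 354.0
19 0 face bot/top 190.0 207.0 k5 220.0 band56 339.0 end63 353.0
19 -5 face bot/top 190.0 213.0 k5 227.0 band56 339.0 end63 352.0
19 -10 face bot/top 190.0 221.0 k5 234.0 band56 339.0 end63 351.0
23 15 face bot/top 197.0 196.0 k5 209.0 band56 342.0 end63 360.0
23 10 face bot/top 194.0 200.0 k5 213.0 band56 344.0 end63 361.0
23 5 face bot/top 193.0 204.0 k5 218.0 band56 345.0 end63 361.0
23 0 face bot/top 192.0 210.0 k5 224.0 band56 346.0 end63 360.0
23 -5 face bot/top 192.0 217.0 k5 231.0 band56 346.0 end63 359.0
23 -10 face bot/top 193.0 225.0 k5 239.0 band56 346.0 end63 358.0
[(180, 150, 16, 31), (182, 120, 9, 27), (184, 19, 138, 76), (186, 20, 157, 159), (188, 20, 152, 168), (190, 15, 63, 146), (192, 159, 12, 145), (194, 150, 10, 129), (196, 163, 12, 146), (198, 16, 84, 134), (200, 20, 156, 175), (202, 20, 158, 177), (204, 21, 154, 147), (206, 32, 128, 74), (208, 67, 159, 85), (210, 67, 131, 105), (212, 72, 9, 146), (214, 150, 10, 171), (216, 150, 10, 171), (218, 154, 11, 170), (220, 66, 34, 143), (222, 68, 151, 130), (224, 68, 164, 129)] [(336, 68, 162, 74), (339, 67, 153, 75), (342, 67, 152, 74), (345, 30, 19, 94), (348, 26, 18, 100), (351, 64, 122, 75), (354, 69, 156, 72), (357, 68, 158, 71), (360, 68, 146, 70), (363, 66, 125, 57), (366, 60, 33, 31), (369, 68, 39, 26), (372, 65, 53, 29), (375, 85, 55, 28), (378, 100, 31, 25)]
```

arm_command(steps=[0, 0, 0.001, 0, 0, 0, 0.001, 0, 0, 0, 0, 0])

```text
clock: 26.78
position: [527.3, 110.8, 13.2]
ee_rot: [0.759, -0.651, 0.0, -0.0]
contact_force: [-5.3, 6.7, 17.5]
gripper_width: 24.7
grasp_force: 61.4
```

```bash
python3 b.py|grep -v brass; python3 tb.py | tail -1
```

```text
t 26.775 g x,y,z -7.2 -0.6 32.2 F -7.4 -4.3 17.5 w 24.743137157563794
tilt 64.2 K 51.6 obs [210 215 365] res [ -7.9  72.2 -62.1] c 15.3 -14.2 button -13.0 44.3 rot [ 0.759 -0.651  0.    -0.   ]
green [([250, 201, 65, 15, 522], [282.0, 209.0]), ([251, 221, 64, 125, 7154], [282.0, 282.0]), ([252, 342, 60, 24, 694], [281.0, 355.0])]
[(180, 0, 8, 31), (182, 165, 16, 31), (184, 24, 40, 32), (186, 20, 157, 107), (188, 20, 160, 171), (190, 19, 136, 157), (192, 9, 25, 141), (194, 155, 11, 135), (196, 156, 12, 108), (198, 160, 12, 128), (200, 5, 22, 137), (202, 19, 141, 154), (204, 20, 157, 183), (206, 20, 155, 168), (208, 21, 148, 114), (210, 55, 110, 58), (212, 68, 151, 71), (214, 67, 153, 118), (216, 65, 52, 127), (218, 150, 10, 159), (220, 154, 11, 165), (222, 154, 12, 164), (224, 70, 5, 152)] [(336, 67, 159, 74), (339, 67, 159, 74), (342, 68, 163, 72), (345, 63, 102, 75), (348, 17, 22, 103), (351, 53, 36, 91), (354, 67, 149, 72), (357, 68, 158, 71), (360, 66, 145, 72), (363, 67, 152, 69), (366, 68, 87, 35), (369, 68, 41, 25), (372, 60, 38, 27), (375, 75, 36, 28), (378, 75, 20, 26)]
```

arm_command(steps=[0, 0, 0.001, 0, 0, 0, 0.001, 0, 0, 0, 0, 0])

```text
clock: 27.2
position: [527.4, 110.8, 12.2]
ee_rot: [0.759, -0.651, 0.0, -0.0]
contact_force: [-8.8, 6.1, 23.5]
gripper_width: 24.6
grasp_force: 62.4
```

```bash
python3 b.py|grep -v brass; python3 - <<'E'
import cv2
h=cv2.cvtColor(cv2.imread("pics/last.png"),cv2.COLOR_BGR2HSV)[:,281]
print([r for r in range(180,400) if (50<h[r][0]<82)&(h[r][1]>95)])
E
```

```text
t 27.2 g x,y,z -7.2 -0.6 31.2 F -7.3 -7.8 23.5 w 24.636694207845043
tilt 64.9 K 50.5 obs [212 218 366] res [ -7.8  71.1 -61.1] c 14.2 -14.5 button -13.3 44.3 rot [ 0.759 -0.651  0.    -0.   ]
green [([250, 201, 65, 18, 589], [282.0, 211.0]), ([250, 223, 65, 124, 7070], [282.0, 284.0]), ([252, 342, 59, 25, 653], [281.0, 356.0])]
[212, 213, 214, 215, 216, 217, 218, 229, 230, 231, 232, 233, 234, 235, 236, 237, 238, 239, 240, 241, 242, 243, 244, 245, 246, 247, 248, 249, 250, 251, 252, 253, 254, 255, 256, 257, 258, 259, 260, 261, 262, 263, 264, 265, 266, 267, 268, 269, 270, 271, 272, 273, 274, 275, 276, 277, 278, 279, 280, 281, 282, 283, 284, 285, 286, 287, 288, 289, 290, 291, 292, 293, 294, 295, 296, 297, 298, 299, 300, 301, 302, 303, 304, 305, 306, 307, 308, 309, 310, 311, 312, 313, 314, 315, 316, 317, 318, 319, 320, 321, 322, 323, 324, 325, 326, 327, 328, 329, 330, 331, 332, 333, 334, 335, 336, 337, 338, 339, 340, 341, 342, 343, 344, 345, 346, 354, 355, 356, 357, 358, 359, 360, 361, 362, 363, 364, 365, 366]
```

The vertical force jumped while motion stalled, and the sleeve span (137 rows) fits a level cell on both saddles. Release.

arm_command(steps=[0, 0, -0.001, 0, 0, 0, 0, 0, 0, 0, 0, 0, 0, 0, 0, 0, 0, 0, 0, 0], grip=0.05)

```text
clock: 27.88
position: [526.9, 110.2, 10.0]
ee_rot: [0.759, -0.651, -0.0, 0.0]
contact_force: [-0.9, 0.6, -0.4]
gripper_width: 50.1
grasp_force: 0.0
```

```bash
python3 b.py; python3 - <<'E'
import cv2
h=cv2.cvtColor(cv2.imread("pics/last.png"),cv2.COLOR_BGR2HSV)
for c in(278,284):
  h1=h[:,c];g=[r for r in range(170,400) if (50<h1[r][0]<82)&(h1[r][1]>95)];print([(a) for a in g if a-1 not in g],[a for a in g if a+1 not in g])
E
```

```text
t 27.875 g x,y,z -6.6 -1.1 29.0 F -0.7 -0.8 -0.4 w 50.093149592289194
tilt 66.9 K 46.2 obs [219 226 374] res [ -7.8  71.  -60.9] c 11.5 -13.5 button -14.0 46.3 rot [ 0.759 -0.651 -0.     0.   ]
brass [([259, 189, 45, 6, 224], [281.0, 191.0]), ([264, 206, 35, 12, 269], [282.0, 212.0])]
green [([248, 207, 66, 20, 682], [281.0, 218.0]), ([249, 231, 65, 124, 7011], [280.0, 292.0]), ([251, 352, 59, 23, 615], [280.0, 364.0])]
[219, 237, 362] [226, 354, 374]
[219, 237, 362] [226, 354, 374]
```

arm_command(steps=[0, 0, -0.015, 0, 0, 0, -0.03, 0, 0, 0, -0.04, 0, 0, 0, -0.04, 0, 0, 0, 0, 0, 0, 0, 0, 0])

```text
clock: 28.68
position: [526.6, 110.3, 135.7]
ee_rot: [0.759, -0.651, -0.0, -0.0]
contact_force: [0.7, -0.4, 0.2]
gripper_width: 49.9
grasp_force: 0.0
```

```bash
cat > chk.py <<'E'
from h import *
s=read_state();c=get_calibration("wrist");im=get_image("wrist")[:,:,::-1].copy();cv2.imwrite("pics/fin.png",im)
print(s["position"],s["grasp_force"])
o=np.array([529,103.8,0]);x=np.array([.150,-.989,0])
for t,dx in((0,0),(8,0),(0,4)):
    a=np.radians(t);A=-np.cos(a)*x+np.array([0,0,np.sin(a)]);n=np.sin(a)*x+np.array([0,0,np.cos(a)]);C=o+(33+dx)*x+[0,0,38]
    print(t,dx,{k:proj(c,C+k*A+13*n).round(1).tolist() for k in(0,2,5,56,63)},"btn top",proj(c,C+65*A+5*n).round(1))
print("contact top",proj(c,o-32*x+[0,0,44]),"post back",proj(c,o-44*x+[0,0,44]),"housing",proj(c,o+44*x+[0,0,51]),"face",proj(c,o+33*x+[0,0,44.5]))
h=cv2.cvtColor(im,cv2.COLOR_BGR2HSV)
u=int(proj(c,o+[0,0,51])[0]);print("col",u)
p=None
for r in range(int(proj(c,o+50*x+[0,0,51])[1]),min(419,int(proj(c,o-65*x)[1])+25)):
    q=h[r,u];k="G" if 50<q[0]<82 and q[1]>95 else "B" if 14<q[0]<31 and q[1]>90 else "k" if q[2]<60 else "w"
    if k!=p:print(k,r,end="; ");p=k
print();k,l,st,ce=cv2.connectedComponentsWithStats(cv2.inRange(h,(50,95,20),(82,255,255)));print([st[i].tolist() for i in range(1,k) if st[i][4]>150])
E
python3 chk.py
```

```text
[526.61473141 110.319172   135.65807204] 0.0
0 0 {0: [280.7, 165.7], 2: [280.7, 168.5], 5: [280.7, 172.7], 56: [280.7, 239.5], 63: [280.7, 248.0]} btn top [280.7 246.2]
8 0 {0: [280.7, 163.1], 2: [280.7, 165.9], 5: [280.7, 170.2], 56: [280.7, 240.5], 63: [280.7, 249.7]} btn top [280.7 249.3]
0 4 {0: [280.7, 160.0], 2: [280.7, 162.8], 5: [280.7, 167.1], 56: [280.7, 234.5], 63: [280.7, 243.1]} btn top [280.7 241.5]
contact top [280.68817633 246.7136228 ] post back [280.67659607 260.59964524] housing [280.75520192 149.85700649] face [280.75603966 164.20835314]
col 280
k 141; B 147; w 151; B 160; w 164; G 172; w 235; G 240; w 246; B 247; k 250; w 258; 
[[265, 170, 33, 65, 1973], [265, 237, 32, 9, 205]]
```

The image fits a loaded, level cell to within about 2 px: plunger face at row 164 (164.2 predicted), ring end at 172 (172.7), sleeve end at 246 (248), contact at 247 (246.7). Handing in.

```bash
python3 -c "
from bench import *
print(job_done())"
```

```text
the job is handed in; nothing more can be done
None
```

I handed the job in at about 29 s: the last wrist image fits the green cell lying level in the test bay, clamped between plunger and contact, with the gripper open and clear; the judge's verdict was not shown.

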